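Shut the model house's roof and press the house home in its walled plot

TASK

First lower the open blue roof of the model house gently until it is shut. Then bring the house, upright, into the corner of the low stone walls on its plot and press it firmly home, standing flat on the plot, its back (the hinged side) flush against the long back wall and its end flush against the side wall; finish while still pressing it against both walls at once, without letting go. Leave the other models and tools where they stand.

Things in the scene. Friction and masses are not known exactly. Their poses are not given: they have to be found in the camera images.
- plot: fixed green scenic board, 280 (x) x 320 (y) x 6 thick, with a grey gravel patch and two low stone walls meeting in its +x,+y corner. Origin at the centre of its underside, so its top is at z = 6 in its own frame; x points to the back wall, y to the side wall. Position and yaw vary. The house, home in the corner, has its origin at x = 63, y = 50, z = 6 in this frame and the same yaw
- back_wall: fixed long stone wall on the plot, 15 (x) x 190 (y) x 18 tall above the plot's top; origin at the centre of its underside, axes as the plot's. Its face towards the house is at plot x = 95, and it runs from plot y = -70 to 120
- side_wall: fixed short stone wall on the plot, 125 (x) x 15 (y) x 18 tall above the plot's top; origin at the centre of its underside, axes as the plot's. Its face towards the house is at plot y = 105, and it runs from plot x = -30 to 95
- corner (a point): the inner corner of the two walls at the plot's top surface (plot x = 95, y = 105, z = 6)
- house: loose cream model house on the plot, 0.6 to 0.9 kg, hollow, rigid walls, smooth (friction on the plot and stone about 0.25): 64 deep (x) x 110 long (y) x 70 tall, 78 with the roof shut; plain vertical sides, can be gripped across the 64 above the stone walls. Origin at the centre of its underside; x points to its back (hinged side), -x to the brown door; its +y end goes to the side wall. Starts within 0.4 rad of the plot's yaw
- roof (a joint): angle of the blue roof: 0 = shut, growing as it opens (0.8 to 1.3 at the start, limit 1.6). It stays where it is left (friction 0.05 N m) and must be pushed down all the way. The roof is a slab 64 (from hinge to free edge) x 110 x 8 thick, flush with the walls, no handle; a small brick chimney 12 x 14 x 14 tall stands on it, its centre 12 from the hinge and 36 towards the house's +y end
- roof_hinge (a point): middle of the roof's hinge line, which runs along the house's y axis at the top of its back wall (house x = 32, z = 70); the slab's underside lies on it, and shut the roof reaches from here towards -x of the house
- roof_edge (a point): middle of the roof's free edge, on its outer (blue, upper) face, 64 from the hinge; shut it is at house x = -32, z = 78
- fir: loose model fir tree, 85 tall, crown 42 wide, on the plot; origin at the centre of its foot. Bystander
- signal: loose model signal post, 90 tall with a black lamp head, foot 30 square, on the plot; origin at the centre of its foot. Bystander
- coach: loose purple coach model with a pale roof, 194 long, 31 wide, 39 tall, on the table to the left of the plot; origin at the centre of its underside, x axis along its length. Bystander
- paint_jar: loose small jar of green paint, 40 diameter, 45 tall; origin at the centre of its foot. Bystander
- screwdriver: loose screwdriver, 160 long, lying on the table along its x axis. Bystander

How it is judged:
By the outcome, as a careful person would: the job done as asked, in the order asked, and still so for the second after the job is handed in, while the arm keeps its last pose, push and grip.
It also fails if it takes over 72 s, if anything falls off the work surface, if the arm or the gripper's body presses on something with over 40 N, if the wrist force passes 120 N, or if a joint passes its speed limit or range.

ROBOT

A 6-joint arm with a two-finger parallel gripper is mounted at the origin on the work surface. World frame = base frame: x ahead of the robot, y to its left, z up, the work surface at z = 0. Lengths are in m, angles in rad, forces in N, time in s.
With the tool pointing down it reaches from about 0.35 to 0.775 m from the base axis. Payload 5.5 kg.
Tool frame: the origin (TCP) lies at the very end of the fingers, on their centre line; the grasp point (between the pads) lies 19 mm behind it; z points along the fingers, y is the line along which they close (so a half turn about z gives the same grasp; the last joint's range is limited). The gripper opens to 85 mm and grips with 20 to 120 N. Pads are 22 mm wide; open, the fingers measure 114 mm over their backs; the gripper's body (76 mm by 85 mm) begins 54 mm behind the grasp point. The pads swing forward as they close: fully open they stand 13 mm farther back than shut.
Start: joints at [-1.487, 0.313, 0.046, 1.304, 0, 1.431], TCP at [0.128, -0.561, 0.231] pointing down, gripper open.
Joint ranges: [-2.76, 2.76], [-0.86, 1.69], [-1.03, 1.26], [-2.2, 2.34], [-1.47, 1.5], [-3.14, 3.14]. Speed limits (rad/s): [2.57, 2.57, 3.14, 3.14, 3.14, 3.14].

INTERFACE

Orientations are given as a unit quaternion [w, x, y, z].
In Python, from workcell import env, read_camera, get_calibration gives the robot as it stands.
- The arm moves only by the tool jog_arm, never from a script. Its argument "motion" is one flat list of numbers, 7 for each row, row after row: the shift along the tool's x, y, z as a fraction of full scale, then the turn, a rotation vector about the tool's x, y, z as a fraction of full scale, then the opening, from 0 (shut) to 1 (fully open). In form: [x, y, z, wx, wy, wz, grip, x, y, z, wx, wy, wz, grip, ...]. A call has 1 to 12 rows; each row is the pose to reach, as a shift and turn from the pose commanded when the call began, along the tool's axes at that moment; what a row does not reach only later rows make up. Full scale, the value 1, is 0.2 m for a shift and 90 degrees for a turn. A row lasts 1/8 s, in which the tool goes at most 62.5 mm and 10.7 degrees, less where a joint would pass 70% of its speed; a pose out of reach is approached as far as the arm can. A call with a number of a shift or a turn outside -1 to 1 is refused whole. A call with a gripper value outside its range is refused whole. The fingers move at their own pace and stop on an object; "newtons" is the grip in N (left out, the last holds). Time passes only in rows, so rows that repeat a pose let the fingers close. It gives the time, the measured TCP pose, the force, the opening and the grip force at its end, in the units of the state.
- env.get_state(): the state, without advancing time (a new reading comes with each control period).
- read_camera(name): name is "side" or "top"; returns the picture (420x560x3 uint8, red, green, blue); there is no depth.
- get_calibration(name): a dict with "fx", "fy", "cx", "cy" (pixels), "dist" ([k1, k2, p1, p2, k3] as OpenCV has them; the pictures are not rectified), "world_from_camera" (4x4, takes a point from camera to world coordinates). Camera axes: x right, y down, z forward; pixel columns grow to the right and rows downward; lengths in m; the calibration is good to about 2 mm. A picture is of the moment at which its call begins. get_calibration takes no time and is no camera call.
- env.hand_in(): hands the job in; it is judged then, once.
The state is a dict: "clock": time; "joint_pos": joint angles; "qvel": joint speeds; "tau": joint torques, N m; "tcp_pos": TCP position; "orientation": TCP orientation; "wrist_force": force on the tool from outside, world axes, zero at the start; "ft_torque": the same for the moment, N m; "finger_gap": finger opening in m; "grip_force": force on a finger pad.
Only numpy, scipy, OpenCV 4.12 (cv2) and the standard library are available. Lean on these libraries where they do the work, as an engineer would, in place of code of your own. Each camera call takes 0.05 s, during which the arm holds its last target. There are 200 camera calls.

## Working session

There is one attempt and no reset: what is moved stays moved. The work goes in short steps, Python scripts to look and compute and a tool call to move; the robot and the scene stay as the last step left them, time stands still between calls to the robot, and variables do not carry over. Pictures are saved under pics/ and viewed, at most 10 in all, crops included, and the job is handed in when it is done.

Besides the shell and the picture viewer there is one more tool, called after "Call:" by a JSON object that holds its "name" and its "arguments", one argument or row to a line. jog_arm: Moves the arm, as the interface text tells. Shift numbers are shares of 0.2 m and turn numbers shares of 90 degrees, none past 1 either way. Its arguments: {"type":"object","properties":{"motion":{"type":"array","items":{"type":"number"}},"newtons":{"type":"number"}},"required":["motion"]}

```bash
mkdir -p pics; ls; python3 - <<'E'
from workcell import env, read_camera, get_calibration
import cv2,numpy as np
for n in("side","top"):
    cv2.imwrite(f"pics/{n}0.png",cv2.resize(read_camera(n)[:,:,::-1],(800,600),interpolation=cv2.INTER_CUBIC))
    c=get_calibration(n);print(n,[c[k] for k in("fx","fy","cx","cy","dist")]);print(np.round(c["world_from_camera"],3))
s=env.get_state();print({k:np.round(v,3) for k,v in s.items()})
E
```

```text
pics
side [427.12655221950166, 427.12655221950166, 283.5923606550236, 209.8005219206933, array([-0.0683533,  0.       ,  0.       ,  0.       ,  0.       ])]
[[ 0.916 -0.282  0.285  0.271]
 [-0.401 -0.63   0.665 -0.72 ]
 [-0.008 -0.723 -0.69   0.83 ]
 [ 0.     0.     0.     1.   ]]
top [444.1454297547686, 444.1454297547686, 281.62657153169306, 205.2030299638601, array([0.01195334, 0.        , 0.        , 0.        , 0.        ])]
[[-0.027 -0.989  0.148  0.419]
 [-1.     0.026 -0.011 -0.015]
 [ 0.007 -0.148 -0.989  1.203]
 [ 0.     0.     0.     1.   ]]
{'clock': np.float64(0.1), 'joint_pos': array([-1.487,  0.314,  0.045,  1.304, -0.   ,  1.431]), 'qvel': array([-0.   , -0.002,  0.002, -0.   ,  0.001,  0.001]), 'tau': array([ 3.0000e-03, -4.8172e+01,  2.9925e+01,  1.3000e-02, -0.0000e+00,
        0.0000e+00]), 'tcp_pos': array([ 0.128, -0.56 ,  0.23 ]), 'orientation': array([-0.001,  0.994,  0.112,  0.   ]), 'wrist_force': array([-0.354,  0.295,  0.388]), 'ft_torque': array([-0.003,  0.002,  0.016]), 'grip_force': np.float64(0.0), 'finger_gap': np.float64(0.086)}
```

View pics/side0.png

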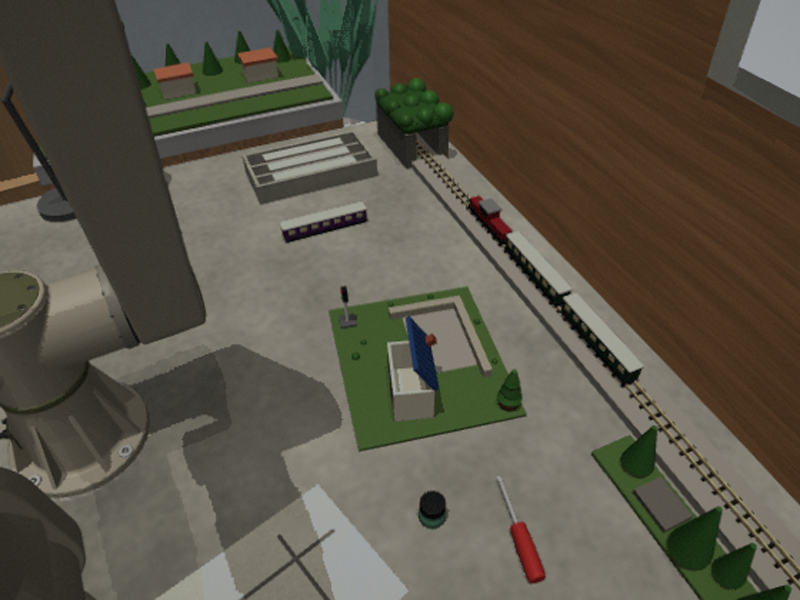

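View pics/top0.png

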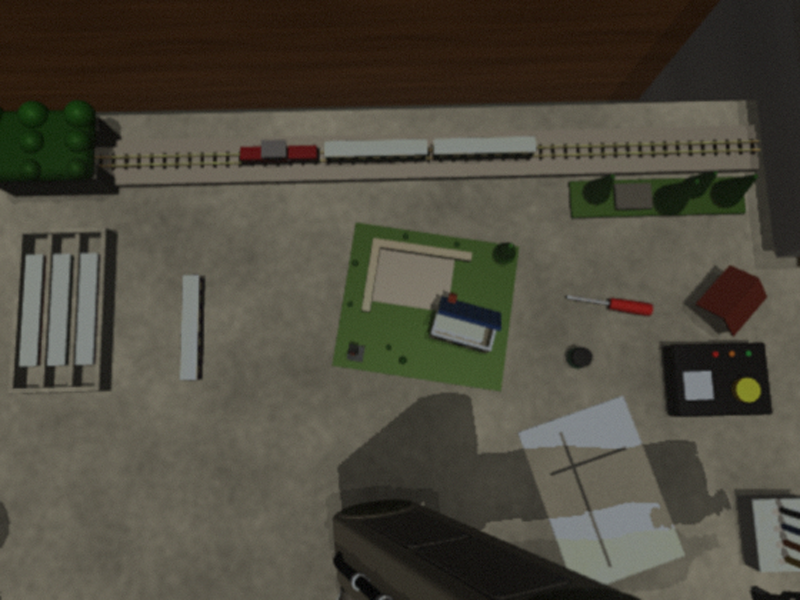

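The side view shows the plot spanning about (330–525, 288–447). The house is at (412, 380) with its roof open, the signal at (347, 310) and the fir at (510, 390). The top view puts the house at (467, 322) and the wall corner at (375, 245). Next I'll enlarge both.

```bash
python3 - <<'E'
from workcell import env, read_camera, get_calibration
import cv2,numpy as np
for n,(x,y,w,h) in {"side":(225,195,148,125),"top":(228,150,140,126)}.items():
    im=read_camera(n)[y:y+h,x:x+w,::-1]
    k=5 if n=="side" else 5
    im=cv2.resize(im,None,fx=k,fy=k,interpolation=cv2.INTER_CUBIC)
    im=cv2.convertScaleAbs(im,alpha=1.5)
    cv2.imwrite(f"pics/{n}1.png",im)
E
```

```text
(no output)
```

View pics/side1.png

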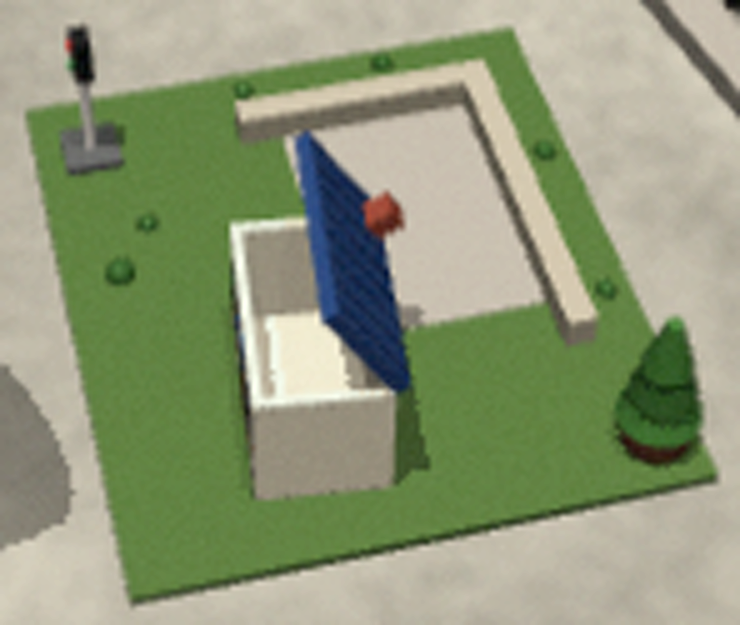

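View pics/top1.png

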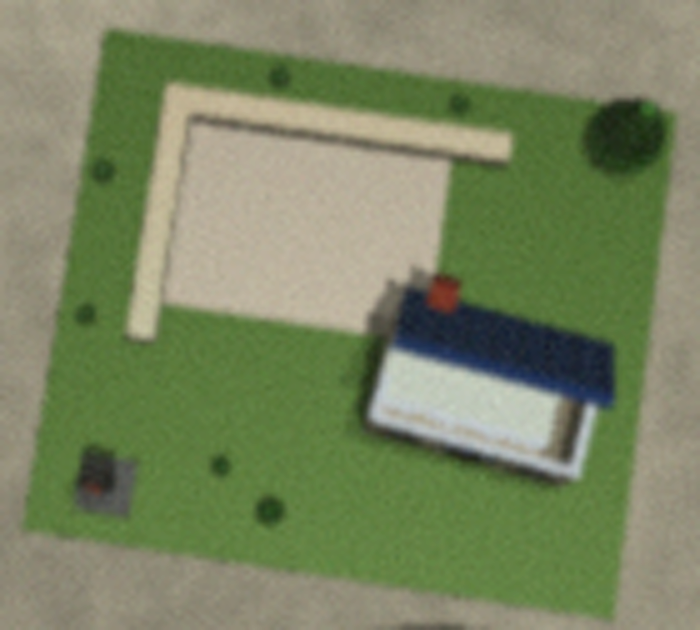

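```bash
cat > h.py <<'E'
import numpy as np,cv2
from workcell import env, read_camera, get_calibration
def proj(n,P):
    c=get_calibration(n);M=np.linalg.inv(c["world_from_camera"])
    K=np.array([[c["fx"],0,c["cx"]],[0,c["fy"],c["cy"]],[0,0,1]])
    return cv2.projectPoints(np.atleast_2d(P).astype(float),cv2.Rodrigues(M[:3,:3])[0],M[:3,3],K,c["dist"])[0][:,0]
def tf(p,L,z=0):
    L=np.atleast_2d(L)/1000.;c,s=np.cos(p[2]),np.sin(p[2])
    return np.c_[p[0]+c*L[:,0]-s*L[:,1],p[1]+s*L[:,0]+c*L[:,1],L[:,2]+z]
def roof(th,r,y,t): # house frame mm
    return [32-r*np.cos(th)+t*np.sin(th),y,70+r*np.sin(th)+t*np.cos(th)]
def crop(n,name,x,y,w,h,k=5,a=1.5):
    im=read_camera(n)[y:y+h,x:x+w,::-1]
    cv2.imwrite(f"pics/{name}.png",cv2.convertScaleAbs(cv2.resize(im,None,fx=k,fy=k,interpolation=cv2.INTER_CUBIC),alpha=a))
def px(a,off,k=5): return (np.array(a,float)+.5)/k-.5+np.array(off)
E
cat > fit.py <<'E'
from h import *
from scipy.optimize import least_squares as ls
S=(225,195);T=(228,150)
pc=[[-140,-160,6],[140,-160,6],[140,160,6],[-140,160,6]]
ps=px([[133,598],[715,475],[513,30],[27,112]],S);pt=px([[613,617],[673,115],[107,32],[27,530]],T)
# walls: top inner corner, back wall end inner top
f=lambda p:np.r_[(proj("side",tf(p,pc))-ps).ravel(),(proj("top",tf(p,pc))-pt).ravel()]
r=ls(f,[.43,-.05,0]);print("plot",r.x.round(4),r.fun.round(1))
hs=[[-32,-55,70],[-32,55,70],[-32,-55,0],[32,-55,0]];hps=px([[253,402],[232,225],[257,498],[393,486]],S)
ht=[[-32,-55,70],[-32,55,70]];hpt=px([[577,478],[370,420]],T)
def g(p):
    return np.r_[(proj("side",tf(p,hs,.006))-hps).ravel(),(proj("top",tf(p,ht,.006))-hpt).ravel(),
     (proj("top",tf(p,[roof(p[3],64,-55,0),roof(p[3],64,55,0)],.006))-px([[607,404],[388,347]],T)).ravel(),
     (proj("side",tf(p,[roof(p[3],64,-55,8),roof(p[3],64,55,8)],.006))-px([[335,322],[311,133]],S)).ravel()]
q=ls(g,[.4,-.1,0,1.]);print("house",q.x.round(4),q.fun.round(1))
p=r.x;c,s=np.cos(p[2]),np.sin(p[2]);d=q.x[:2]-p[:2]
print("house in plot",(np.array([[c,s],[-s,c]])@d*1000).round(1),q.x[2]-p[2]);print("target",tf(p,[63,50,6]))
for n,o in(("side",S),("top",T)):
    print(n,"wallcorner pred",((proj(n,tf(p,[[95,105,24],[95,-70,24],[-30,105,24]]))-o)*5+2).round())
E
python3 fit.py
```

```text
plot [ 0.5741 -0.0742 -0.1752] [-0.4  0.2  0.9 -0.1 -0.4 -0.5 -0.4 -0.2  0.5  0.7  1.1 -0.5 -0.3 -0.7
 -0.9  0.3]
house [ 0.528  -0.1378 -0.308   1.0132] [ 0.2  0.9  0.2 -0.4  0.   0.2  0.2  0.1  0.1 -0.  -0.3 -0.5  0.5  1.5
  0.6  0.3  0.6 -1.7 -0.3 -0.6]
house in plot [-34.3 -70.7] -0.13275482766890304
target [[ 0.64481686 -0.03590247  0.006     ]]
side wallcorner pred [[465.  83.]
 [570. 324.]
 [241. 122.]]
top wallcorner pred [[190. 114.]
 [510. 161.]
 [154. 341.]]
```

```bash
cat >> h.py <<'E'
from scipy.spatial.transform import Rotation as R
H=[.528,-.1378,-.308];P=[.5741,-.0742,-.1752]
def rows(W,start=None):
    """W: world waypoints x,y,z,yaw (yaw of house frame: tool y along house x); prints tool-frame fractions"""
    s=env.get_state();o=np.array(s["orientation"]);p=np.array(s["tcp_pos"])
    r0=R.from_quat(np.r_[o[1:],o[0]])
    if start is not None: p=np.array(start[:3]);r0=down(start[3])
    for w in W:
        d=r0.inv().apply(np.array(w[:3])-p)/.2
        t=(r0.inv()*down(w[3])).as_rotvec()/(np.pi/2)
        print(np.r_[d,t].round(3).tolist(), "n>=",int(np.ceil(max(np.linalg.norm(d)*.2/.0625,np.linalg.norm(t)*90/10.7))))
def down(yaw): # tool x at yaw+90deg, z down
    a=yaw+np.pi/2;x=[np.cos(a),np.sin(a),0];y=[np.sin(a),-np.cos(a),0]
    return R.from_matrix(np.c_[x,y,[0,0,-1]])
E
python3 - <<'E'
from h import *
A=tf(H,[[52,0,0]])[0];print(A)
st=[.128,-.561,.231];e=[A[0],A[1],.231]
for f in(.36,): rows([list(np.array(st)*(1-f)+np.array(e)*f)+[-.308]])
m=np.array(st)*.64+np.array(e)*.36
m2=np.array(st)*.3+np.array(e)*.7
rows([list(m2)+[-.308]],list(m)+[-.308]); rows([e+[-.308]],list(m2)+[-.308])
E
```

```text
[ 0.57755297 -0.15356397  0.        ]
[0.953, -0.532, -0.001, -0.001, -0.0, -0.661] n>= 6
[0.892, 0.518, -0.0, 0.0, 0.0, 0.0] n>= 4
[0.787, 0.457, 0.0, 0.0, 0.0, 0.0] n>= 3
```

Call:
{"name": "jog_arm", "arguments": {
  "motion": [0.3,-0.17,0,0,0,-0.11,0,0.6,-0.34,0,0,0,-0.22,0,0.953,-0.532,0,0,0,-0.33,0,0.953,-0.532,0,0,0,-0.44,0,0.953,-0.532,0,0,0,-0.55,0,0.953,-0.532,0,0,0,-0.661,0,0.953,-0.532,0,0,0,-0.661,0]
}}

```text
clock: 1.08
tcp_pos: [0.2899, -0.4144, 0.2312]
orientation: [-0.0, 0.808, 0.589, -0.0]
wrist_force: [-0.1, -0.4, 0.5]
finger_gap: -0.0001
grip_force: 0.0
```

Call:
{"name": "jog_arm", "arguments": {
  "motion": [0.25,0.14,0,0,0,0,0,0.5,0.28,0,0,0,0,0,0.75,0.42,0,0,0,0,0,0.892,0.518,0,0,0,0,0,0.892,0.518,0,0,0,0,0]
}}

```text
clock: 1.7
tcp_pos: [0.4441, -0.2747, 0.2311]
orientation: [-0.0, 0.807, 0.59, 0.0]
wrist_force: [0.0, 0.3, 0.4]
finger_gap: 0.0004
grip_force: 0.0
```

Call:
{"name": "jog_arm", "arguments": {
  "motion": [0.25,0.14,0,0,0,0,0,0.5,0.28,0,0,0,0,0,0.787,0.457,0,0,0,0,0,0.787,0.457,0,0,0,0,0]
}}

```text
clock: 2.2
tcp_pos: [0.5794, -0.1524, 0.2305]
orientation: [-0.0, 0.807, 0.59, 0.0]
wrist_force: [-0.4, 0.1, -0.5]
finger_gap: -0.0002
grip_force: 0.0
```

```bash
python3 - <<'E'
from h import *
s=env.get_state();p=s["tcp_pos"];print(p,s["orientation"],s["finger_gap"],s["wrist_force"])
c,s_=np.cos(-.308),np.sin(-.308)
def tcp(th,r,dx=0,dz=0,y=0):
    q=roof(th,r,y,8);return list(tf(H,[[q[0]+14.5+dx,y,q[2]+6+dz]])[0])+[-.308]
W=[tcp(1.01,50,25)]+[tcp(t,50) for t in(1.01,.9,.8,.7,.6,.5,.4,.3,.2,.1,0,-.05)]
print(np.round(W,4)[[0,1,-1]])
rows(W)
E
```

```text
[ 0.5793558  -0.15236916  0.23053743] [-1.72523028e-04  8.07050477e-01  5.90482427e-01  2.75041182e-05] -0.00021853346333510835 [-0.35248658  0.06478551 -0.52418719]
[[ 0.5772 -0.1535  0.1226 -0.308 ]
 [ 0.5534 -0.1459  0.1226 -0.308 ]
 [ 0.5243 -0.1366  0.0815 -0.308 ]]
[-0.009, -0.008, 0.54, -0.0, -0.0, 0.0] n>= 2
[-0.008, -0.133, 0.54, -0.0, -0.0, 0.0] n>= 2
[-0.008, -0.158, 0.552, -0.0, -0.0, 0.0] n>= 2
[-0.008, -0.18, 0.566, -0.0, -0.0, 0.0] n>= 2
[-0.008, -0.2, 0.581, -0.0, -0.0, 0.0] n>= 2
[-0.008, -0.218, 0.599, -0.0, -0.0, 0.0] n>= 3
[-0.008, -0.234, 0.618, -0.0, -0.0, 0.0] n>= 3
[-0.008, -0.249, 0.639, -0.0, -0.0, 0.0] n>= 3
[-0.008, -0.261, 0.661, -0.0, -0.0, 0.0] n>= 3
[-0.008, -0.271, 0.684, -0.0, -0.0, 0.0] n>= 3
[-0.008, -0.279, 0.708, -0.0, -0.0, 0.0] n>= 3
[-0.008, -0.284, 0.733, -0.0, -0.0, 0.0] n>= 3
[-0.008, -0.286, 0.745, -0.0, -0.0, 0.0] n>= 3
```

Call:
{"name": "jog_arm", "arguments": {
  "motion": [0,0,0.2,0,0,0,0,0,0,0.4,0,0,0,0,0,0,0.54,0,0,0,0,0,0,0.54,0,0,0,0,0,-0.04,0.54,0,0,0,0,0,-0.08,0.54,0,0,0,0,0,-0.11,0.54,0,0,0,0,0,-0.133,0.54,0,0,0,0,0,-0.145,0.546,0,0,0,0,0,-0.158,0.552,0,0,0,0,0,-0.169,0.559,0,0,0,0,0,-0.18,0.566,0,0,0,0]
}}

```text
clock: 3.7
tcp_pos: [0.5435, -0.1431, 0.118]
orientation: [0.0, 0.807, 0.59, 0.0]
wrist_force: [0.3, -1.3, 1.5]
finger_gap: -0.0002
grip_force: 0.5
```

Call:
{"name": "jog_arm", "arguments": {
  "motion": [0,-0.01,0.007,0,0,0,0,0,-0.02,0.015,0,0,0,0,0,-0.029,0.024,0,0,0,0,0,-0.038,0.033,0,0,0,0,0,-0.046,0.042,0,0,0,0,0,-0.054,0.052,0,0,0,0,0,-0.062,0.062,0,0,0,0,0,-0.069,0.073,0,0,0,0,0,-0.075,0.084,0,0,0,0,0,-0.081,0.095,0,0,0,0]
}}

```text
clock: 4.95
tcp_pos: [0.5278, -0.1381, 0.0989]
orientation: [-0.0, 0.807, 0.59, -0.0]
wrist_force: [-0.7, -0.7, 1.2]
finger_gap: 0.0002
grip_force: 0.5
```

```bash
python3 - <<'E'
from h import *
crop("side","s2",225,195,148,125)
E
```

```text
(no output)
```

View pics/s2.png

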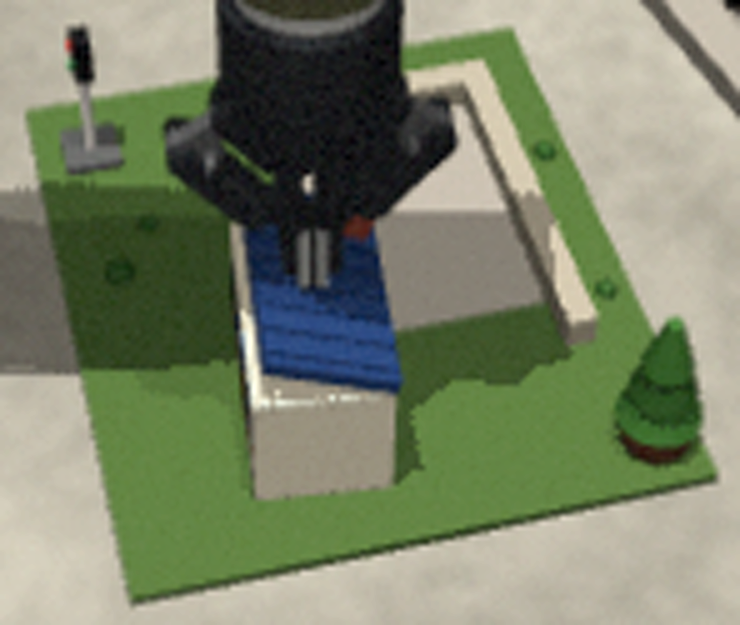

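The fingers are on the roof at (315, 270) and it is nearly shut. The house corner is still at (257, 498), so the house hasn't moved.

Call:
{"name": "jog_arm", "arguments": {
  "motion": [0,-0.004,0.012,0,0,0,0,0,-0.007,0.024,0,0,0,0,0,-0.01,0.036,0,0,0,0,0,-0.013,0.048,0,0,0,0,0,-0.015,0.058,0,0,0,0,0,-0.016,0.066,0,0,0,0,0,-0.016,0.072,0,0,0,0,0,-0.016,0.076,0,0,0,0]
}}

```text
clock: 6.0
tcp_pos: [0.5249, -0.1372, 0.084]
orientation: [0.0, 0.807, 0.59, -0.0]
wrist_force: [-2.4, 0.6, 6.6]
finger_gap: 0.0001
grip_force: 3.3
```

Call:
{"name": "jog_arm", "arguments": {
  "motion": [0,0,0.003,0,0,0,0,0,0,0.006,0,0,0,0,0,0,0.006,0,0,0,0]
}}

```text
clock: 6.38
tcp_pos: [0.525, -0.1372, 0.0839]
orientation: [0.0, 0.807, 0.59, 0.0]
wrist_force: [-4.5, 1.8, 9.6]
finger_gap: 0.0003
grip_force: 4.7
```

Call:
{"name": "jog_arm", "arguments": {
  "motion": [0,0,-0.05,0,0,0,0,0,0,-0.15,0,0,0,0,0,0,-0.3,0,0,0,1,0,0,-0.5,0,0,0,1,0,0,-0.5,0,0,0,1]
}}

```text
clock: 7.0
tcp_pos: [0.5273, -0.1382, 0.1865]
orientation: [0.003, 0.807, 0.59, 0.002]
wrist_force: [1.0, -0.3, 0.6]
finger_gap: 0.0541
grip_force: 0.0
```

```bash
python3 - <<'E'
from h import *
crop("side","s3",225,195,148,125)
crop("top","t3",228,150,140,126)
s=env.get_state();print(s["tcp_pos"],s["wrist_force"])
E
```

```text
[ 0.5252821  -0.13733393  0.18308719] [ 0.15077617  0.41789325 -0.55157533]
```

View pics/s3.png

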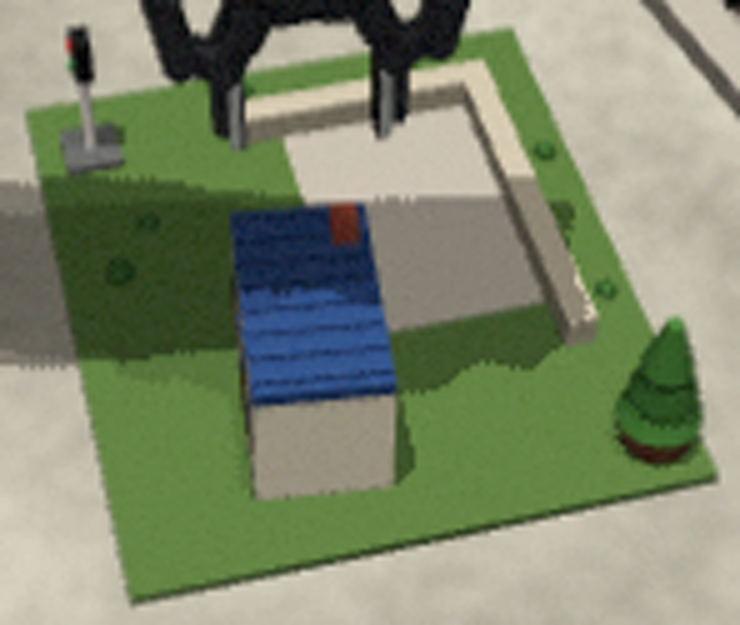

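The roof is shut flush: its corners are at (232, 212), (365, 204), (395, 385) and (250, 390), and the house corner is still at (257, 498). I'll refit the house pose and plan the grasp.

```bash
python3 - <<'E'
from h import *
from scipy.optimize import least_squares as ls
L=[[-32,55,78],[32,55,78],[32,-55,78],[-32,-55,78],[-32,-55,0],[32,-55,0]]
m=px([[232,212],[365,203],[396,386],[250,391],[257,498],[393,486]],(225,195))
f=lambda p:(proj("side",tf(p,L,.006))-m).ravel()
q=ls(f,H);print(q.x.round(4),q.fun.round(1))
tt=((proj("top",tf(q.x,L[:4],.006))-np.array([228,150]))*5+2).round();print(tt)
h=(np.array(q.x)+np.array(H))/2;print(h)
rows([[h[0],h[1],.105,h[2]],[h[0],h[1],.038,h[2]]])
E
```

```text
[ 0.5276 -0.1376 -0.3163] [ 0.1 -0.2  0.3 -0.4  0.  -0.6  0.2  0.8 -0.4  0.1 -0.2  0.2]
[[369. 416.]
 [404. 296.]
 [612. 357.]
 [579. 478.]]
[ 0.52777623 -0.1377039  -0.31217081]
[0.002, 0.012, 0.39, 0.001, 0.0, 0.002] n>= 2
[0.002, 0.011, 0.725, 0.001, 0.0, 0.002] n>= 3
```

View pics/t3.png

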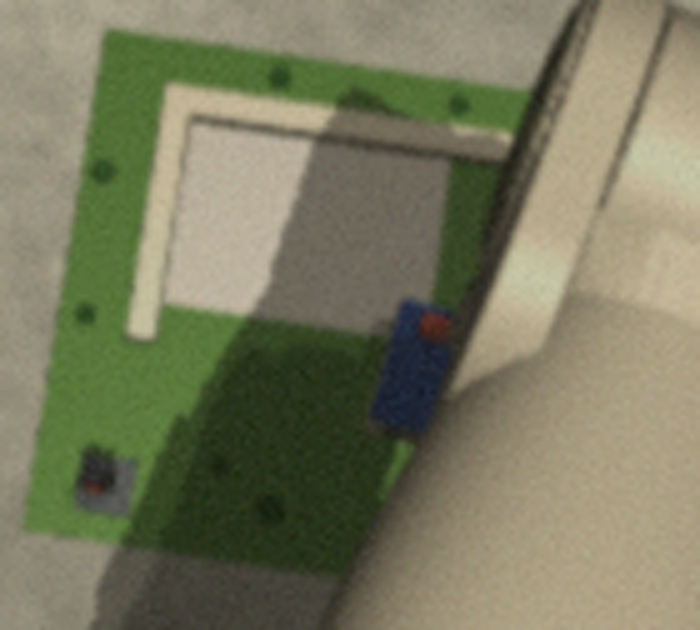

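The top view agrees with the fit: the roof's visible corners are at (404, 300) and (371, 420). Descending to grasp.

Call:
{"name": "jog_arm", "arguments": {
  "motion": [0,0.012,0.2,0,0,0,1,0,0.012,0.39,0,0,0,1,0,0.012,0.39,0,0,0,1,0,0.012,0.5,0,0,0.002,1,0,0.012,0.6,0,0,0.002,1,0,0.012,0.68,0,0,0.002,1,0,0.012,0.725,0,0,0.002,1,0,0.012,0.725,0,0,0.002,1]
}}

```text
clock: 8.1
tcp_pos: [0.5269, -0.1378, 0.0374]
orientation: [-0.0, 0.808, 0.589, -0.0]
wrist_force: [0.2, -0.0, 0.4]
finger_gap: 0.0854
grip_force: 0.0
```

Call:
{"name": "jog_arm", "arguments": {
  "motion": [0,0,0,0,0,0,0.7,0,0,0,0,0,0,0.6,0,0,0,0,0,0,0.5,0,0,0,0,0,0,0.5,0,0,0,0,0,0,0.5,0,0,0,0,0,0,0.5],
  "newtons": 60
}}

```text
clock: 8.85
tcp_pos: [0.5278, -0.1382, 0.0385]
orientation: [0.001, 0.808, 0.589, 0.0]
wrist_force: [-0.4, 0.3, 5.7]
finger_gap: 0.0637
grip_force: 68.4
```

```bash
python3 - <<'E'
from h import *
s=env.get_state();o=s["orientation"];a=R.from_quat(np.r_[o[1:],o[0]]).as_matrix()
yaw=np.arctan2(a[1,1],a[0,1]);print("yaw",yaw,s["tcp_pos"])
z=s["tcp_pos"][2]
W=[list(tf(P,[[x,y,0]])[0][:2])+[z,yy] for x,y,yy in((0,-40,-.25),(40,10,-.1752),(57,42,-.1752),(63,50,-.1752))]
rows(W); print(np.round(W,4))
E
```

```text
yaw -0.311859249709337 [ 0.5277945  -0.13816298  0.03854377]
[0.177, 0.149, 0.0, 0.001, 0.0, -0.039] n>= 1
[0.452, 0.314, 0.0, 0.001, 0.0, -0.087] n>= 2
[0.622, 0.376, 0.0, 0.001, 0.0, -0.087] n>= 3
[0.666, 0.4, 0.0, 0.001, 0.0, -0.087] n>= 3
[[ 0.5671 -0.1136  0.0385 -0.25  ]
 [ 0.6152 -0.0713  0.0385 -0.1752]
 [ 0.6375 -0.0428  0.0385 -0.1752]
 [ 0.6449 -0.0359  0.0385 -0.1752]]
```

Call:
{"name": "jog_arm", "arguments": {
  "motion": [0.06,0.05,0,0,0,-0.013,0.5,0.12,0.1,0,0,0,-0.026,0.5,0.18,0.15,0,0,0,-0.039,0.5,0.25,0.19,0,0,0,-0.053,0.5,0.32,0.23,0,0,0,-0.067,0.5,0.39,0.275,0,0,0,-0.08,0.5,0.452,0.314,0,0,0,-0.087,0.5,0.51,0.335,0,0,0,-0.087,0.5,0.57,0.357,0,0,0,-0.087,0.5,0.622,0.376,0,0,0,-0.087,0.5,0.622,0.376,0,0,0,-0.087,0.5]
}}

```text
clock: 10.22
tcp_pos: [0.6383, -0.0418, 0.0386]
orientation: [0.001, 0.766, 0.643, 0.001]
wrist_force: [1.5, 2.5, 5.1]
finger_gap: 0.0638
grip_force: 68.3
```

```bash
python3 - <<'E'
from h import *
crop("side","s4",225,185,148,120)
E
```

```text
(no output)
```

View pics/s4.png

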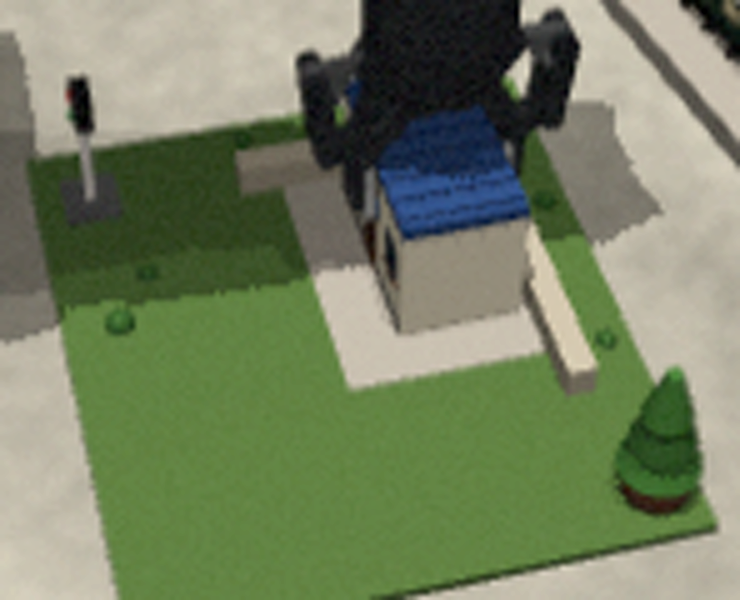

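The roof is shut and the gripped house sits about 6 mm short of the back wall. The near lower house corner is at (402, 330). Next I'll ease it into the back wall.

Call:
{"name": "jog_arm", "arguments": {
  "motion": [0,0.01,0,0,0,0,0.5,0,0.015,0,0,0,0,0.5,0,0.02,0,0,0,0,0.5,0,0.025,0,0,0,0,0.5,0,0.025,0,0,0,0,0.5]
}}

```text
clock: 10.9
tcp_pos: [0.6417, -0.0435, 0.0386]
orientation: [0.0, 0.766, 0.643, 0.0]
wrist_force: [-2.3, 1.3, 8.5]
finger_gap: 0.0633
grip_force: 68.7
```

```bash
cat >> h.py <<'E'
def st():
    s=env.get_state();o=s["orientation"];a=R.from_quat(np.r_[o[1:],o[0]]).as_matrix()
    c,s_=np.cos(P[2]),np.sin(P[2]);M=np.array([[c,s_,0],[-s_,c,0],[0,0,1]])
    print("t",round(float(s["clock"]),2),"tcp in plot",(M@(np.array(s["tcp_pos"])-np.r_[P[:2],0])*1000).round(2),"yaw",np.arctan2(a[1,1],a[0,1]).round(4),"tilt",a[:2,2].round(4),"F plot",(M@s["wrist_force"]).round(1),"T plot",(M@s["ft_torque"]).round(2),"gap",round(float(s["finger_gap"]),4),round(float(s["grip_force"]),1))
E
python3 -c "from h import *;st()"
```

```text
t 10.9 tcp in plot [61.17 42.05 38.6 ] yaw -0.1752 tilt [ 0.0003 -0.0001] F plot [-2.5  0.8  8.5] T plot [0.02 0.32 0.02] gap 0.0633 68.7
```

Call:
{"name": "jog_arm", "arguments": {
  "motion": [0,0.005,0,0,0,0,0.5,0,0.01,0,0,0,0,0.5,0,0.01,0,0,0,0,0.5]
}}

```text
clock: 11.28
tcp_pos: [0.6434, -0.0438, 0.0386]
orientation: [0.0, 0.766, 0.642, -0.0]
wrist_force: [-2.8, 1.4, 8.2]
finger_gap: 0.0633
grip_force: 68.7
```

```bash
python3 -c "from h import *;st()"
```

```text
t 11.28 tcp in plot [62.96 41.97 38.63] yaw -0.1754 tilt [-0.0001 -0.0001] F plot [-3.   0.9  8.2] T plot [ 0.04  0.37 -0.09] gap 0.0633 68.7
```

Call:
{"name": "jog_arm", "arguments": {
  "motion": [0,0.005,0,0,0,0,0.5,0,0.007,0,0,0,0,0.5,0,0.007,0,0,0,0,0.5]
}}

```text
clock: 11.65
tcp_pos: [0.6435, -0.0438, 0.0386]
orientation: [-0.001, 0.766, 0.642, -0.001]
wrist_force: [-6.7, 1.4, 11.3]
finger_gap: 0.0634
grip_force: 69.0
```

```bash
python3 -c "from h import *;st()"
```

```text
t 11.65 tcp in plot [63.05 42.   38.63] yaw -0.1757 tilt [-0.0023  0.0002] F plot [-6.8  0.2 11.3] T plot [ 0.03  1.06 -0.18] gap 0.0634 69.0
```

Call:
{"name": "jog_arm", "arguments": {
  "motion": [0.01,-0.003,0,0,0,0.002,0.5,0.02,-0.003,0,0,0,0.002,0.5,0.027,-0.003,0,0,0,0.002,0.5,0.033,-0.003,0,0,0,0.002,0.5,0.033,-0.003,0,0,0,0.002,0.5]
}}

```text
clock: 12.28
tcp_pos: [0.6446, -0.0387, 0.0386]
orientation: [0.0, 0.768, 0.641, -0.001]
wrist_force: [-6.0, -3.0, 10.0]
finger_gap: 0.0636
grip_force: 68.7
```

```bash
python3 -c "from h import *;st()"
```

```text
t 12.28 tcp in plot [63.27 47.26 38.6 ] yaw -0.1803 tilt [-0.0014 -0.002 ] F plot [-5.4 -4.  10. ] T plot [-0.54  0.69 -0.37] gap 0.0636 68.7
```

Call:
{"name": "jog_arm", "arguments": {
  "motion": [0.005,0,0,0,0,0,0.5,0.01,0,0,0,0,0,0.5,0.01,0,0,0,0,0,0.5]
}}

```text
clock: 12.65
tcp_pos: [0.645, -0.0368, 0.0386]
orientation: [0.0, 0.768, 0.641, -0.001]
wrist_force: [-5.2, -3.8, 10.1]
finger_gap: 0.0637
grip_force: 68.7
```

```bash
python3 -c "from h import *;st()"
```

```text
t 12.65 tcp in plot [63.28 49.18 38.63] yaw -0.1805 tilt [-0.0014 -0.0021] F plot [-4.5 -4.7 10.1] T plot [-0.59  0.73 -0.38] gap 0.0637 68.7
```

Call:
{"name": "jog_arm", "arguments": {
  "motion": [0.005,0,0,0,0,0,0.5,0.01,0,0,0,0,0,0.5,0.01,0,0,0,0,0,0.5]
}}

```text
clock: 13.02
tcp_pos: [0.6452, -0.0357, 0.0387]
orientation: [0.001, 0.768, 0.64, -0.002]
wrist_force: [-5.3, -5.7, 9.8]
finger_gap: 0.0634
grip_force: 68.7
```

```bash
python3 -c "from h import *;st()"
```

```text
t 13.03 tcp in plot [63.28 50.34 38.65] yaw -0.1808 tilt [-0.0018 -0.0035] F plot [-4.2 -6.6  9.8] T plot [-0.98  0.72 -0.3 ] gap 0.0634 68.7
```

Call:
{"name": "jog_arm", "arguments": {
  "motion": [0.004,0.004,0,0,0,0,0.5,0.006,0.008,0,0,0,0,0.5,0.006,0.008,0,0,0,0,0.5]
}}

```text
clock: 13.4
tcp_pos: [0.6453, -0.0357, 0.0387]
orientation: [0.0, 0.768, 0.64, -0.003]
wrist_force: [-10.4, -9.0, 13.8]
finger_gap: 0.063
grip_force: 69.2
```

```bash
python3 -c "from h import *;st()"
```

```text
t 13.4 tcp in plot [63.4  50.37 38.75] yaw -0.1814 tilt [-0.0048 -0.005 ] F plot [ -8.7 -10.7  13.8] T plot [-1.64  1.63 -0.18] gap 0.063 69.2
```

Call:
{"name": "jog_arm", "arguments": {
  "motion": [0.002,0.002,0,-0.002,0.003,0,0.5,0.004,0.006,0,-0.004,0.006,0,0.5,0.004,0.006,0,-0.004,0.006,0,0.5]
}}

```text
clock: 13.78
tcp_pos: [0.6453, -0.0355, 0.0386]
orientation: [-0.001, 0.768, 0.64, 0.001]
wrist_force: [-13.5, -9.2, 15.2]
finger_gap: 0.063
grip_force: 69.3
```

```bash
python3 -c "
from h import *;st()
crop('side','s5',260,165,110,110,5)"
```

```text
t 13.78 tcp in plot [63.4  50.55 38.56] yaw -0.1818 tilt [0.0007 0.0021] F plot [-11.7 -11.4  15.2] T plot [-2.26  2.25 -0.22] gap 0.063 69.3
```

View pics/s5.png

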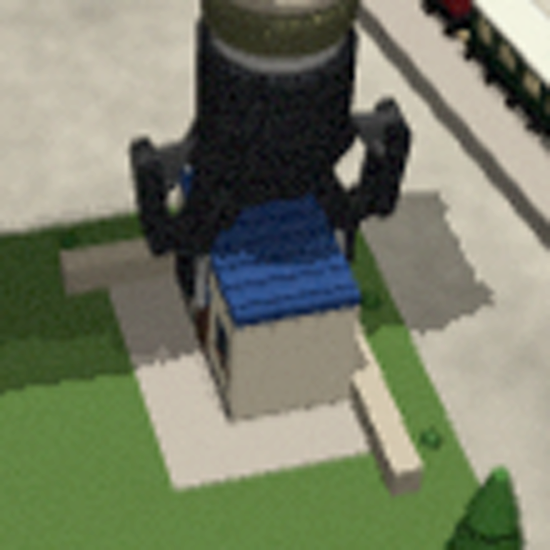

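Call:
{"name": "jog_arm", "arguments": {
  "motion": [0.003,0.003,0,0,0,0,0.5,0.005,0.005,0,0,0,0,0.5,0.005,0.005,0,0,0,0,0.5,0.005,0.005,0,0,0,0,0.5]
}}

```text
clock: 14.32
tcp_pos: [0.6454, -0.0355, 0.0386]
orientation: [-0.001, 0.769, 0.64, -0.0]
wrist_force: [-16.8, -12.3, 17.1]
finger_gap: 0.0633
grip_force: 69.7
```

```bash
python3 -c "
from h import *;st()
L=[[-32,-55,78],[32,-55,78],[-32,-55,0],[32,-55,0]];c,s=np.cos(P[2]),np.sin(P[2])
h=[*tf(P,[63,50,6])[0][:2],P[2]]
print(((proj('side',tf(h,L,.006))-np.array([260,165]))*5+2).round())"
```

```text
t 14.32 tcp in plot [63.44 50.56 38.59] yaw -0.1825 tilt [-0.0014  0.0007] F plot [-14.4 -15.   17.1] T plot [-2.78  2.72 -0.17] gap 0.0633 69.7
[[236. 318.]
 [362. 295.]
 [231. 424.]
 [351. 402.]]
```

Call:
{"name": "jog_arm", "arguments": {
  "motion": [0.002,0.002,0,0,0,0.002,0.5,0.003,0.003,0,0,0,0.003,0.5,0.003,0.003,0,0,0,0.003,0.5,0.003,0.003,0,0,0,0.003,0.5,0.003,0.003,0,0,0,0.003,0.5,0.003,0.003,0,0,0,0.003,0.5]
}}

```text
clock: 15.08
tcp_pos: [0.6454, -0.0355, 0.0386]
orientation: [-0.001, 0.769, 0.639, -0.001]
wrist_force: [-19.7, -15.0, 19.1]
finger_gap: 0.0636
grip_force: 70.0
```

```bash
python3 -c "
from h import *;st()"
```

```text
t 15.07 tcp in plot [63.48 50.55 38.64] yaw -0.1851 tilt [-0.0027 -0.0006] F plot [-16.7 -18.2  19.1] T plot [-3.32  3.06  0.96] gap 0.0636 70.0
```

Call:
{"name": "jog_arm", "arguments": {
  "motion": [0,0,0,0,0,-0.001,0.5,0,0,0,0,0,-0.0025,0.5,0,0,0,0,0,-0.0025,0.5,0,0,0,0,0,-0.0025,0.5]
}}

```text
clock: 15.58
tcp_pos: [0.6455, -0.0355, 0.0386]
orientation: [-0.001, 0.769, 0.639, -0.001]
wrist_force: [-19.0, -13.9, 19.2]
finger_gap: 0.0634
grip_force: 69.8
```

```bash
python3 -c "
from h import *;st()"
```

```text
t 15.57 tcp in plot [63.51 50.56 38.65] yaw -0.1832 tilt [-0.0026 -0.0002] F plot [-16.3 -17.   19.2] T plot [-3.16  3.02  0.1 ] gap 0.0634 69.8
```

```bash
python3 -c "
from workcell import env;print(env.hand_in())"
```

```text
the job is handed in; nothing more can be done
None
```

I shut the roof, then slid the house into the corner and handed it in still gripped, pressed on both walls (about 16 N on the back wall, 17 N on the side wall); contact forces and a last picture point to a flush fit, but I got no verdict back.

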